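# Close a split-block filter on its dowels and hold it up for screwing

### The job

Close the split-block waveguide filter: lower the loose cover half, tuning screws up, over the two dowel pins of the base half in its nest until it lies flush, and let go of it. Then take the closed block by the sides of its base half, not by the cover, lift it straight up out of the nest and keep it still and level about 15 cm above the worktop, so that the screws can be put in from below. Finish while still holding it there, with the cover lying flush, and leave the other things on the bench alone.

Things in the scene. Friction and masses are not known exactly. Their poses are not given: they have to be found in the camera images.
- nest: Grey plastic nest fixed to the worktop in varying spots: plate 150 (x) x 92 (y) x 12 mm, origin at the centre of its underside on the worktop, z up. A notch 68 mm long in the middle of each long side narrows it to 50 mm, so fingers beside the base half can go down to the worktop. Locators 9 mm high round the base half's corners (1 mm play) stay over 38 mm from the middle along x on the long sides.
- base_half: Aluminium block 110 (x) x 56 (y) x 24 (z) mm, 0.3-0.5 kg, loose, lying in the nest, x along the nest's x, underside 12 mm above the worktop; origin at the centre of its underside, z up, balanced there. A channel 16 mm wide, 8 mm deep runs along x in its top. Two steel dowels, 6 mm diameter, tapered noses, stand 10 mm out of the top at (x, y) = (42, 15) and (-42, -15) mm.
- cover_half: Aluminium plate 104 (x) x 48 (y) x 14 (z) mm, 0.14-0.24 kg, flat on the worktop; origin at the centre of its underside, z up, balanced there. Through holes of 7.5 mm at (42, 15) and (-42, -15) mm fit the dowels, also after half a turn. Five brass tuning screws stand 8 mm up along x in the middle of its top. Flush, its origin is 24 mm above the base half's, with a 4 mm ledge along each long side.
- dowel_1 (a point): Tip of the base half's dowel pin at (42, 15) mm, 34 mm above its underside.
- dowel_2 (a point): Tip of the base half's dowel pin at (-42, -15) mm, 34 mm above its underside.
- the_torque_wrench: Bystander: small steel torque wrench, 139 mm long, lying flat between the places of nest and cover; origin at the centre of its underside.
- the_tweezers: Bystander: steel tweezers, 122 mm long, lying flat; origin at the centre of the underside.
- the_cutters: Bystander: red-handled side cutters, 134 mm long, lying flat at the left; origin at the centre of the underside.
- the_calculator: Bystander: pocket calculator, 138 x 74 x 15 mm, at the left; origin at the centre of its underside.
- the_blue_box: Bystander: blue box, 56 x 80 x 47 mm, behind at the right; origin at the centre of its underside.

How it is judged:
On the way, in this order (a step that is already met when the one before it is completed fails the run):
1. the cover, still held, has been lowered onto the dowels (contact force between the fingers and cover_half above 1 N and z of cover_half in the frame of base_half between 0.022 and 0.031 m and horizontal distance between cover_half and base_half below 0.003 m and angle between the x axis of cover_half and the x axis of base_half, either way round below 0.06 rad), for 0.05 s.
2. the cover lies flush on the base half in the nest and is let go (contact force between the fingers and cover_half below 0.2 N and z of cover_half in the frame of base_half between 0.0225 and 0.0255 m and angle between the z axis of cover_half and the z axis of base_half, either way round below 0.03 rad and horizontal distance between cover_half and base_half below 0.003 m and z of base_half in the frame of nest below 0.015 m), for 0.2 s.
At the end, for the whole second after the job is handed in: The gripper holds the base half (and does not touch the cover) over the nest, within 60 mm of it sideways, its underside 100 to 220 mm above the worktop, level within 0.09 rad and at rest (under 20 mm/s); the cover lies flush on it over both dowels (within 1.5 mm in height and 3 mm sideways) (height (world z) of base_half between 0.1 and 0.22 m and horizontal distance between base_half and nest below 0.06 m and angle between base_half's own z axis and vertical below 0.09 rad and linear speed of base_half below 0.02 m/s and angular speed of base_half below 0.1 rad/s and contact force between the fingers and base_half above 2 N and contact force between the fingers and cover_half below 0.5 N and contact force between base_half and nest below 0.1 N and z of cover_half in the frame of base_half between 0.0225 and 0.0255 m and angle between the z axis of cover_half and the z axis of base_half, either way round below 0.03 rad and horizontal distance between cover_half and base_half below 0.003 m and angle between the x axis of cover_half and the x axis of base_half, either way round below 0.06 rad); the arm keeps its last pose, push and grip.
It fails at once if a bystander was moved by more than 30 mm (distance of any of the_torque_wrench, the_tweezers, the_cutters, the_calculator, the_blue_box from where it was at the start of the episode above 0.03 m).
It also fails if it takes over 61 s, if anything falls off the work surface, if the arm or the gripper's body presses on something with over 40 N, if the wrist force passes 120 N, or if a joint passes its speed limit or range.

### The arm

A 7-joint arm with a two-finger parallel gripper is mounted at the origin on a cart in front of the work surface, level with it; the furniture and walls round the work are solid. World frame = base frame: x ahead of the robot, y to its left, z up, the work surface at z = 0. Lengths are in m, angles in rad, forces in N, time in s.
With the tool pointing down it reaches from about 0.4 to 0.9 m from the base axis. Payload 5.5 kg.
Tool frame: the origin (TCP) lies at the very end of the fingers, on their centre line; the grasp point (between the pads) lies 19 mm behind it; z points along the fingers, y is the direction in which the jaws open and shut (so a half turn about z gives the same grasp; the last joint's range is limited). The gripper opens to 92 mm and grips with 3 to 60 N. Pads are 19 mm wide; open, the fingers measure 130 mm over their backs; the gripper's body (75 mm by 190 mm) begins 47 mm behind the grasp point.
Start: joints at [1.42, 0.501, -0.427, 1.55, 0.221, 1.138, -0.21], TCP at [0.261, -0.595, 0.227] pointing down, gripper open.
Joint ranges: [-2.88, 2.88], [-0.31, 2.03], [-1.54, 1.56], [0.2, 2.42], [-1.41, 4.55], [0.19, 2.02], [-2.57, 2.57]. Speed limits (rad/s): [2.57, 2.57, 3.14, 3.14, 3.14, 3.14, 3.14].

### API

Orientations are given as a unit quaternion [x, y, z, w].
In Python, from rig import bot gives the robot as it stands. The module is installed in compiled form; this text tells all that it offers.
- The arm moves only by the tool drive_tool, never from a script. Its arguments are lists of equal length, an entry for each row: "linear": the shift along the world's x, y, z in m, a list of three; "spin": the turn about the world's z in rad. In form: {"linear": [[tx, ty, tz], ...], "spin": [spin, ...]}. A call has 1 to 20 rows; each row shifts and turns the commanded pose from where the row before left it; what a row does not reach is not made up. A row lasts 1/8 s, in which the tool goes at most 62.5 mm and 10.7 degrees, less where a joint would pass 70% of its speed; a pose out of reach is approached as far as the arm can. A call is refused whole if a number of a shift passes 0.0625 or a number of a turn 0.188, either way. A call with a gripper value outside its range is refused whole. "claw" is the gripper command: -1 is fully open, 1 is shut, values between are in proportion, set as the call begins (left out, the last holds). The fingers move at their own pace and stop on an object; "squeeze" is the grip in N (left out, the last holds). Time passes only in rows, so rows that do not move let the fingers close. It gives the time, the measured TCP pose, the force and the opening at its end, in the units of the state.
- bot.read_state(): the state, without advancing time (a new reading comes with each control period).
- bot.camera(name): name is "side" or "top"; returns a dict with "pixels" (400x640x3 uint8, blue, green, red), "range_z" (400x640 float32, m along the optical axis (not along the pixel's ray), 0 where there is no reading), "camera_matrix" (3x3 intrinsics, pixels), "extrinsics" (4x4, takes a point from camera to world coordinates). Camera axes: x right, y down, z forward; pixel columns grow to the right and rows downward; lengths in m; the calibration is good to about 2 mm. A picture is of the moment at which its call begins.
- bot.job_done(): hands the job in, once; it reports no verdict.
The state is a dict: "time_s": time; "q": joint angles; "qvel": joint speeds; "joint_torque": joint torques, N m; "position": TCP position; "tcp_rot": TCP orientation; "contact_force": force on the tool from outside, world axes, zero at the start; "ft_torque": the same for the moment, N m; "opening": finger opening in m.
Only numpy, scipy, OpenCV 4.12 (cv2) and the standard library are available. Lean on these libraries where they do the work, as an engineer would, in place of code of your own. Each camera call takes 0.05 s, during which the arm holds its last target. There are 200 camera calls.

## Working session

There is one attempt and no reset: what is moved stays moved. The work goes in short steps, Python scripts to look and compute and a tool call to move; the robot and the scene stay as the last step left them, time stands still between calls to the robot, and variables do not carry over. Pictures are saved under pics/ and viewed, on a budget of 10 in all, crops included, one or two more only if the job needs it, and the job is handed in when it is done.

Besides the shell and the picture viewer there is one more tool, called after "Request:" as name([rows], argument=value, ...), one row to a line, values as JSON. drive_tool: Moves the arm, as the interface text tells. Its arguments: {"type":"object","properties":{"linear":{"type":"array"},"spin":{"type":"array"},"claw":{"type":"number"},"squeeze":{"type":"number"}},"required":["linear","spin"]}

```bash
mkdir -p pics; cat > h.py <<'E'
import numpy as np, cv2
from rig import bot
def shot(n,save=None):
    c=bot.camera(n)
    if save: cv2.imwrite('pics/'+save,c['pixels'])
    return c
def cloud(c):
    K=c['camera_matrix'];E=c['extrinsics'];d=c['range_z']
    v,u=np.mgrid[:d.shape[0],:d.shape[1]]
    P=np.stack([(u-K[0,2])/K[0,0]*d,(v-K[1,2])/K[1,1]*d,d],-1)
    W=P@E[:3,:3].T+E[:3,3]; W[d==0]=np.nan
    return W
def ray(c,uv,z):
    K=c['camera_matrix'];E=c['extrinsics'];uv=np.atleast_2d(uv)
    r=np.c_[(uv[:,0]-K[0,2])/K[0,0],(uv[:,1]-K[1,2])/K[1,1],np.ones(len(uv))]@E[:3,:3].T
    o=E[:3,3]; return o+r*((z-o[2])/r[:,2])[:,None]
E
python3 - <<'E'
from h import *
s=bot.read_state();print(s)
for n in('top','side'):
    c=shot(n,n+'0.png');print(c['camera_matrix'],c['extrinsics'])
    np.save(n+'0.npy',c,allow_pickle=True)
E
```

```text
{'time_s': 0.0, 'q': array([ 1.42018751,  0.50183227, -0.42678135,  1.55144991,  0.22078441,
        1.1383185 , -0.21030492]), 'qvel': array([ 2.54161416e-04, -7.62339883e-04, -1.61935251e-04, -1.75893041e-05,
        1.48464486e-03, -1.65986185e-03,  1.71281166e-04]), 'joint_torque': array([-9.80091572e-04, -5.66581285e+01, -5.81586689e+00, -2.79108417e+01,
       -6.83000986e-02,  3.06744268e-02,  1.79435101e-04]), 'position': array([ 0.26103662, -0.59450732,  0.2256873 ]), 'tcp_rot': array([ 9.78667499e-01,  2.05448216e-01, -1.67747697e-04, -9.63238511e-04]), 'contact_force': array([-0.15243154,  0.13954321,  0.04405097]), 'ft_torque': array([-0.00488387,  0.04300771,  0.02878031]), 'opening': 0.09194232279812692}
[[372.41273937   0.         316.07474325]
 [  0.         372.41273937 192.32394833]
 [  0.           0.           1.        ]] [[-0.00558804 -0.99266359  0.12077981  0.41775626]
 [-0.99991761  0.00415092 -0.01214699  0.05230344]
 [ 0.01155653 -0.12083774 -0.992605    0.92332762]
 [ 0.          0.          0.          1.        ]]
[[386.46712292   0.         316.24128179]
 [  0.         386.46712292 205.30369148]
 [  0.           0.           1.        ]] [[ 0.46441429 -0.77357387  0.43116451  0.07622881]
 [-0.88559484 -0.40212224  0.23242092 -0.19698991]
 [-0.00641391 -0.48977666 -0.87182434  0.9850001 ]
 [ 0.          0.          0.          1.        ]]
```

View pics/top0.png

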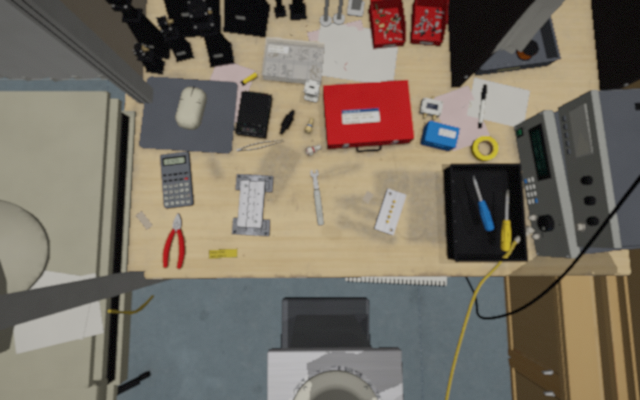

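View pics/side0.png

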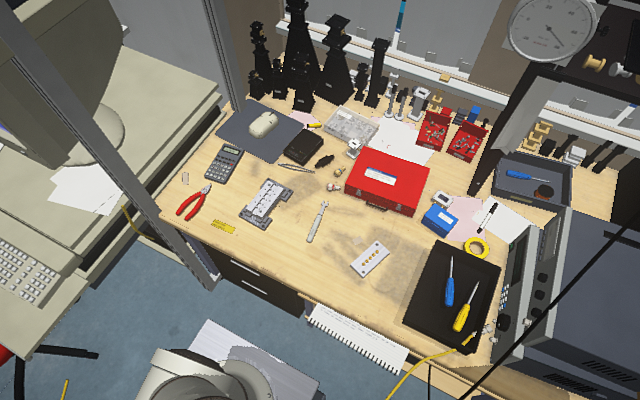

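The top view shows the nest with the base half at about (252,205), the cover at (390,212) with its screws up, and the wrench between them at (318,197). The side view agrees: nest (265,203), cover (370,258). Next I measure the poses.

```bash
python3 - <<'E'
from h import *
for n in('top','side'):
    c=np.load(n+'0.npy',allow_pickle=True).item();W=cloud(c);Z=W[...,2]
    rois=dict(top=dict(cover=(365,180,415,245),base=(225,165,280,245)),side=dict(cover=(340,232,400,285),base=(230,170,300,235)))[n]
    for k,(a,b,e,f) in rois.items():
        z=Z[b:f,a:e];w=W[b:f,a:e]
        print(n,k,'z pct',np.nanpercentile(z,[1,10,50,90,99]).round(4))
        for lo,hi in (dict(cover=[(.008,.03)],base=[(.005,.018),(.0305,.041),(.042,.06)])[k]):
            m=((z>lo)&(z<hi)).astype(np.uint8)
            nb,lab,st,_=cv2.connectedComponentsWithStats(m)
            if hi==.06:
                for i in range(1,nb): print('  dowelblob',st[i,4],np.median(w[lab==i],0).round(4))
                continue
            i=1+np.argmax(st[1:,4]);p=w[lab==i]
            r=cv2.minAreaRect((p[:,:2]*1000).astype(np.float32))
            print('  ',lo,hi,st[i,4],'medz',np.median(p[:,2]).round(4),'rect',np.round(r[0],1),np.round(r[1],1),round(r[2],2))
    a,b,e,f=rois['base'];im1=cv2.resize(c['pixels'][b:f,a:e],None,fx=6,fy=6,interpolation=2)
    a,b,e,f=rois['cover'];im2=cv2.resize(c['pixels'][b:f,a:e],None,fx=6,fy=6,interpolation=2)
    H=max(im1.shape[0],im2.shape[0]);P=lambda i:cv2.copyMakeBorder(i,0,H-i.shape[0],0,0,0)
    cv2.imwrite(f'pics/crop_{n}.png',np.hstack([P(im1),P(im2)]))
E
```

```text
top cover z pct [-0.0029 -0.0012  0.0013  0.0152  0.0189]
   0.008 0.03 839 medz 0.0147 rect [ 480.6 -141. ] [ 48.7 104.3] 70.17
top base z pct [-0.0025 -0.0006  0.0029  0.0365  0.0392]
   0.005 0.018 298 medz 0.0127 rect [445.  200.3] [92.  40.7] 86.52
   0.0305 0.041 842 medz 0.0366 rect [499.  197.2] [ 56.7 108.9] 86.38
  dowelblob 5 [0.5425 0.208  0.0469]
  dowelblob 4 [0.4562 0.1841 0.0469]
side cover z pct [-0.0032 -0.0012  0.0016  0.015   0.0188]
   0.008 0.03 679 medz 0.0149 rect [ 479.4 -140.9] [ 48.6 106.6] 70.47
side base z pct [-0.0033 -0.0014  0.0017  0.0345  0.0393]
   0.005 0.018 235 medz 0.0122 rect [443.  200.5] [93.  40.7] 87.68
   0.0305 0.041 539 medz 0.0362 rect [498.2 196.6] [ 58. 111.] 87.2
  dowelblob 5 [0.5396 0.2091 0.0444]
  dowelblob 4 [0.4546 0.1829 0.0439]
```

View pics/crop_top.png

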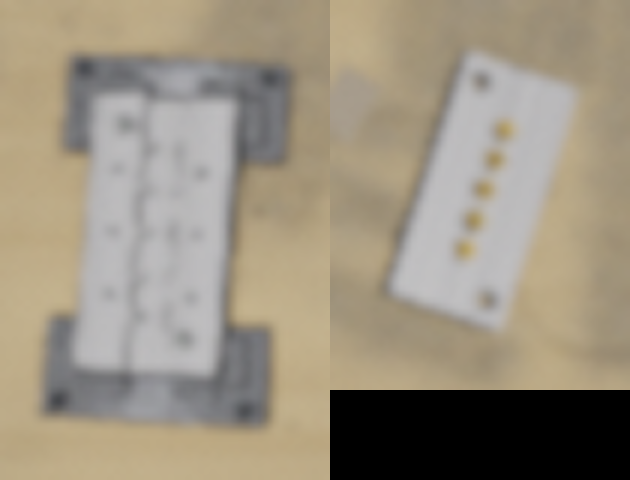

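Request:
drive_tool([
  [0, 0.038, 0],
  [0, 0.038, 0],
  [0, 0.038, 0],
  [0, 0.038, 0],
  [0.0275, 0.038, 0],
  [0.0275, 0.038, 0],
  [0.0275, 0.038, 0],
  [0.0275, 0.038, 0],
  [0.0275, 0.038, 0],
  [0.0275, 0.038, 0],
  [0.0275, 0.038, 0],
  [0.0275, 0.038, 0],
  [0, 0, 0],
  [0, 0, 0],
], spin=[-0.063, -0.063, -0.063, -0.063, -0.063, -0.063, -0.063, -0.063, -0.063, -0.063, -0.063, -0.063, 0, 0], claw=-1)

```text
time_s: 1.85
position: [0.4808, -0.1394, 0.2263]
tcp_rot: [0.985, -0.17, -0.001, 0.0]
contact_force: [-0.6, -1.1, -0.4]
opening: 0.0918
```

Request:
drive_tool([
  [-0.0004, -0.0008, -0.03],
  [-0.0004, -0.0008, -0.03],
  [0, 0, -0.03],
  [0, 0, -0.03],
  [0, 0, -0.03],
  [0, 0, -0.03],
  [0, 0, -0.02],
  [0, 0, -0.01],
  [0, 0, -0.008],
  [0, 0, 0],
  [0, 0, 0],
], spin=[0, 0, 0, 0, 0, 0, 0, 0, 0, 0, 0])

```text
time_s: 3.22
position: [0.4811, -0.141, 0.0093]
tcp_rot: [0.985, -0.17, 0.001, 0.0]
contact_force: [-0.3, -0.2, 0.1]
opening: 0.0917
```

```bash
python3 - <<'E'
from h import *
c=shot('side');cv2.imwrite('pics/a.png',cv2.resize(c['pixels'][180:330,280:480],None,fx=4,fy=4,interpolation=2))
s=bot.read_state();print(s['position'],s['q'])
E
```

```text
[ 0.4811409  -0.14089809  0.00937173] [ 0.60411515  0.59137456 -0.45399282  2.05381637  0.45401084  0.59189415
 -2.07824712]
```

View pics/a.png

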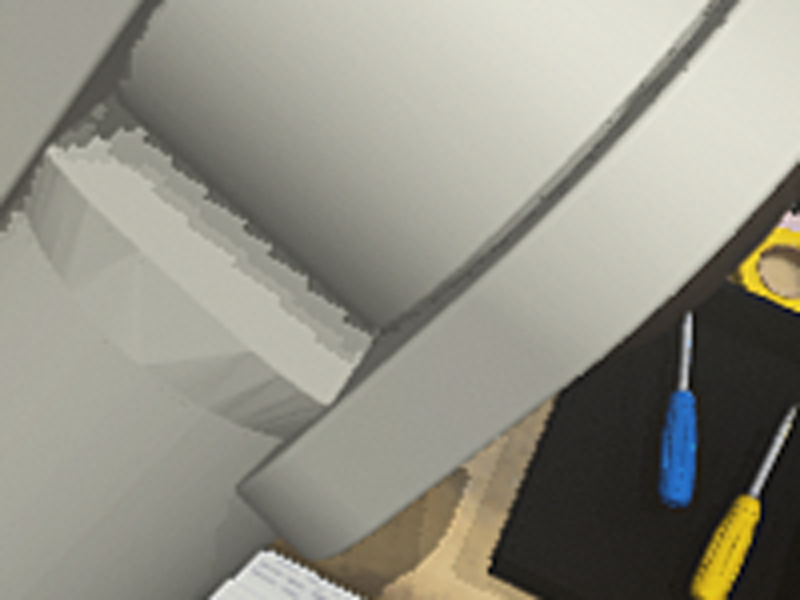

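Request:
drive_tool([
  [0, 0, -0.003],
  [0, 0, -0.003],
  [0, 0, 0],
  [0, 0, 0],
], spin=[0, 0, 0, 0])

```text
time_s: 3.78
position: [0.4806, -0.1407, 0.0027]
tcp_rot: [0.985, -0.17, -0.0, -0.0]
contact_force: [-0.1, -0.4, 0.5]
opening: 0.0923
```

Request:
drive_tool([
  [0, 0, 0],
  [0, 0, 0],
  [0, 0, 0],
  [0, 0, 0],
  [0, 0, 0],
  [0, 0, 0],
  [0, 0, 0],
  [0, 0, 0],
], spin=[0, 0, 0, 0, 0, 0, 0, 0], claw=1, squeeze=25)

```text
time_s: 4.78
position: [0.4806, -0.1407, 0.0027]
tcp_rot: [0.985, -0.17, 0.0, 0.0]
contact_force: [-0.1, -0.5, 1.0]
opening: 0.0479
```

Request:
drive_tool([
  [0, 0, 0.01],
  [0, 0, 0.02],
  [0, 0, 0.03],
  [0, 0, 0.03],
  [0, 0, 0.03],
  [0, 0, 0],
], spin=[0, 0, 0, 0, 0, 0])

```text
time_s: 5.52
position: [0.4824, -0.1412, 0.1253]
tcp_rot: [0.985, -0.17, 0.002, 0.001]
contact_force: [0.6, 0.1, -1.1]
opening: 0.0478
```

```bash
python3 - <<'E'
from h import *
def fit(W,roi,lo,hi):
    a,b,e,f=roi;w=W[b:f,a:e];m=((w[...,2]>lo)&(w[...,2]<hi)).astype(np.uint8)
    m=cv2.morphologyEx(m,cv2.MORPH_CLOSE,np.ones((3,3)))if 0 else m
    nb,lab,st,_=cv2.connectedComponentsWithStats(m);i=1+np.argmax(st[1:,4]);p=w[lab==i]
    mu,ev,_=cv2.PCACompute2(p[:,:2].astype(np.float64),None)
    ang=np.degrees(np.arctan2(ev[0,1],ev[0,0]));ang=(ang+90)%180-90
    r=cv2.minAreaRect((p[:,:2]*1000).astype(np.float32))
    return len(p),(mu[0]*1000).round(2),round(ang,2),np.round(r[0],1),np.round(r[1],1),round(r[2],1)
for n in('top','side'):
    c=np.load(n+'0.npy',allow_pickle=True).item();W=cloud(c)
    print(n,'cover0',fit(W,dict(top=(365,180,415,245),side=(340,232,400,285))[n],.008,.018))
    D=[]
    for k in range(6):
        c=shot(n);d=c['range_z'].copy();d[d==0]=np.nan;D.append(d)
    c['range_z']=np.nanmean(D,0);W=cloud(c)
    roi=dict(top=(225,165,280,245),side=(230,170,300,235))[n]
    for lo in(.022,.031):print(n,'base',lo,fit(W,roi,lo,.040))
    # colour-independent hole/dowel: dowel blob
    a,b,e,f=roi;w=W[b:f,a:e];m=(w[...,2]>.0405)&(w[...,2]<.05)
    nb,lab,st,_=cv2.connectedComponentsWithStats(m.astype(np.uint8))
    Q=[w[lab==i].mean(0)*1000 for i in range(1,nb) if st[i,4]>=2]
    for q in Q:print('  dowel',q.round(1))
    if n=='top':cv2.imwrite('pics/b.png',c['pixels'])
    cv2.imwrite('pics/bs.png',c['pixels'])
s=bot.read_state();print(s['position'],s['q'],s['opening'])
E
```

```text
top cover0 (783, array([ 480.11, -140.33]), np.float64(-20.58), array([ 480.6, -141. ]), array([ 48.7, 104.3]), 70.2)
top base 0.022 (1134, array([498.76, 196.92]), np.float64(-4.58), array([500.7, 200.4]), array([ 64.9, 124.1]), 85.2)
top base 0.031 (415, array([499.28, 214.26]), np.float64(-3.45), array([499.9, 212.9]), array([ 24.6, 108.7]), 86.6)
  dowel [541.5 209.   46.1]
  dowel [456.2 184.2  45.5]
side cover0 (623, array([ 477.38, -140.72]), np.float64(-20.68), array([ 479.7, -141. ]), array([ 48.6, 105.9]), 70.5)<stdin>:16: RuntimeWarning: Mean of empty slice
Traceback (most recent call last):
ValueError: attempt to get argmax of an empty sequence
```

View pics/b.png

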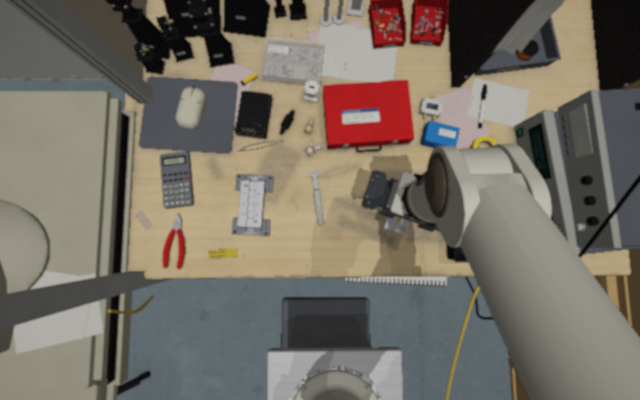

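Request:
drive_tool([
  [0.0016, 0.02, 0],
  [0.0016, 0.03, 0],
  [0.0016, 0.036, 0],
  [0.0016, 0.036, 0],
  [0.0016, 0.036, 0],
  [0.0016, 0.036, 0],
  [0.0016, 0.036, 0],
  [0.0016, 0.036, 0],
  [0.0016, 0.036, 0],
  [0.0016, 0.03, 0],
  [0, 0.006, 0],
  [0, 0, 0],
  [0, 0, 0],
  [0, 0, 0],
], spin=[0.0283, 0.0283, 0.0283, 0.0283, 0.0283, 0.0283, 0.0283, 0.0283, 0.0283, 0.0283, 0, 0, 0, 0])

```text
time_s: 7.88
position: [0.4967, 0.1959, 0.1226]
tcp_rot: [1.0, -0.031, -0.0, 0.0]
contact_force: [0.6, 0.2, -1.5]
opening: 0.0476
```

```bash
python3 - <<'E'
from h import *
from scipy.spatial.transform import Rotation as R
s=bot.read_state();print(s['position'],s['q'],s['opening'],s['contact_force'])
X=R.from_quat(s['tcp_rot']).as_matrix();print(X.round(4),np.degrees(np.arctan2(X[1,0],X[0,0])))
a=shot('top');b=shot('side')
cv2.imwrite('pics/c.png',np.hstack([cv2.resize(a['pixels'][140:260,180:320],None,fx=3,fy=3,interpolation=2)[:,:400],cv2.resize(b['pixels'][120:240,200:333],None,fx=3,fy=3,interpolation=2)]))
E
```

```text
[0.49674089 0.1959108  0.12263371] [ 0.13078447  0.48907619 -0.69650588  1.92437177  0.40546228  0.87201244
 -2.40669203] 0.04756065474907542 [ 0.58349047  0.22940025 -1.50569285]
[[ 9.981e-01 -6.110e-02 -1.000e-04]
 [-6.110e-02 -9.981e-01 -8.000e-04]
 [-1.000e-04  8.000e-04 -1.000e+00]] -3.5039597624821375
```

View pics/c.png

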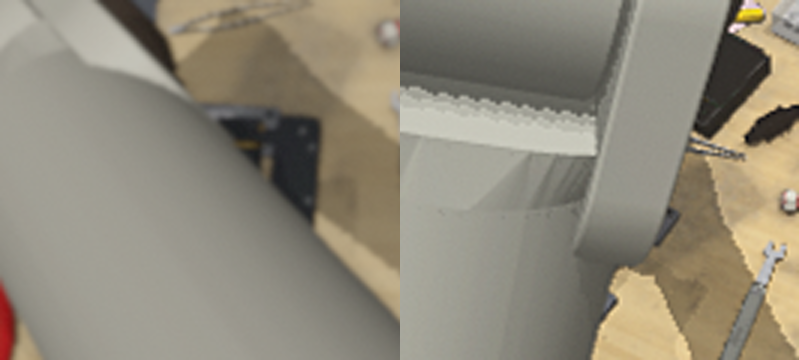

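Both views of the cover are blocked by the arm, so I correct the offset and descend on pose and force feedback.

Request:
drive_tool([
  [0.001, 0.0004, -0.02],
  [0.0011, 0.0004, -0.02],
  [0, 0, -0.02],
  [0, 0, -0.006],
  [0, 0, 0],
  [0, 0, 0],
  [0, 0, 0],
], spin=[0, 0, 0, 0, 0, 0, 0])

```text
time_s: 8.85
position: [0.4993, 0.1983, 0.0574]
tcp_rot: [1.0, -0.03, 0.001, -0.0]
contact_force: [0.1, 0.4, -1.2]
opening: 0.0474
```

Request:
drive_tool([
  [-0.0005, -0.0016, -0.004],
  [0, 0, -0.002],
  [0, 0, 0],
  [0, 0, 0],
  [0, 0, 0],
], spin=[0, 0, 0, 0, 0])

```text
time_s: 9.48
position: [0.4982, 0.1966, 0.0508]
tcp_rot: [1.0, -0.03, 0.0, -0.0]
contact_force: [-0.4, 0.8, -1.8]
opening: 0.048
```

Request:
drive_tool([
  [0.0006, 0.0001, 0],
  [0, 0, -0.001],
  [0, 0, -0.001],
  [0, 0, -0.001],
  [0, 0, -0.001],
  [0, 0, 0],
], spin=[0, 0, 0, 0, 0, 0])

```text
time_s: 10.22
position: [0.499, 0.1969, 0.0468]
tcp_rot: [1.0, -0.03, 0.0, -0.0]
contact_force: [-0.1, 0.2, -2.0]
opening: 0.0481
```

Request:
drive_tool([
  [0, 0, -0.001],
  [0, 0, -0.001],
  [0, 0, -0.001],
  [0, 0, 0],
  [0, 0, 0],
], spin=[0, 0, 0, 0, 0])

```text
time_s: 10.85
position: [0.499, 0.1968, 0.0438]
tcp_rot: [1.0, -0.029, 0.0, -0.0]
contact_force: [0.6, 4.1, 0.2]
opening: 0.0478
```

Request:
drive_tool([
  [0.0001, 0.0005, 0],
  [0, 0, -0.001],
  [0, 0, 0],
  [0, 0, 0],
], spin=[0, 0, 0, 0])

```text
time_s: 11.35
position: [0.4989, 0.1969, 0.0426]
tcp_rot: [1.0, -0.03, -0.0, 0.0]
contact_force: [2.5, 2.6, -1.9]
opening: 0.0476
```

```bash
python3 -c "
from h import *
s=bot.read_state();print(s['position'],s['contact_force'],s['ft_torque'],s['tcp_rot'])"
```

```text
[0.49887834 0.1969354  0.04260621] [ 2.50412792  2.64898118 -1.86749354] [ 0.52701387 -0.39102106 -0.01797085] [ 9.99560588e-01 -2.96416002e-02 -4.38173653e-05  7.28058802e-05]
```

Request:
drive_tool([
  [0.0004, 0.0004, 0],
  [0, 0, -0.001],
  [0, 0, -0.001],
  [0, 0, -0.001],
  [0, 0, 0],
  [0, 0, 0],
], spin=[0, 0, 0, 0, 0, 0])

```text
time_s: 12.1
position: [0.499, 0.1972, 0.0395]
tcp_rot: [1.0, -0.03, -0.0, 0.0]
contact_force: [0.3, -0.7, -2.5]
opening: 0.0472
```

Request:
drive_tool([
  [0, 0, -0.0007],
  [0, 0, -0.0006],
  [0, 0, 0],
  [0, 0, 0],
], spin=[0, 0, 0, 0])

```text
time_s: 12.6
position: [0.4992, 0.1973, 0.0387]
tcp_rot: [1.0, -0.03, -0.0, 0.0]
contact_force: [-1.3, -1.1, 4.9]
opening: 0.0474
```

Contact came at z = 0.0387, exactly the predicted flush height, so I let go and raise.

Request:
drive_tool([
  [0, 0, 0],
  [0, 0, 0],
  [0, 0, 0],
  [0, 0, 0],
  [0, 0, 0],
  [0, 0, 0],
  [0, 0, 0],
  [0, 0, 0],
], spin=[0, 0, 0, 0, 0, 0, 0, 0], claw=-1)

```text
time_s: 13.6
position: [0.4993, 0.1975, 0.0384]
tcp_rot: [1.0, -0.03, 0.0, -0.0]
contact_force: [-0.0, 0.4, -0.3]
opening: 0.0919
```

Request:
drive_tool([
  [0, 0, 0.01],
  [0, 0, 0.03],
  [0, 0, 0.04],
  [0, -0.04, 0.04],
  [0, -0.06, 0],
  [0, -0.06, 0],
  [0, -0.06, 0],
  [0, -0.06, 0],
  [0, -0.04, 0],
  [0, 0, 0],
], spin=[0, 0, 0, 0, 0, 0, 0, 0, 0, 0])

```text
time_s: 14.85
position: [0.4989, -0.127, 0.1588]
tcp_rot: [0.999, -0.033, 0.0, 0.001]
contact_force: [-0.4, 0.2, -0.4]
opening: 0.0919
```

```bash
python3 - <<'E'
from h import *
s=bot.read_state();print(s['position'],s['q'],s['tcp_rot'])
im=[]
for n,roi in(('top',(225,165,280,245)),('side',(230,170,300,235))):
    c=shot(n);W=cloud(c);a,b,e,f=roi;w=W[b:f,a:e];im.append(cv2.resize(c['pixels'][b:f,a:e],(400,480),interpolation=2))
    for lo,hi in((.043,.054),(.0,.1)):
        m=((w[...,2]>lo)&(w[...,2]<hi)).astype(np.uint8)
        nb,lab,st,_=cv2.connectedComponentsWithStats(m);p=w[lab==1+np.argmax(st[1:,4])]
        r=cv2.minAreaRect((p[:,:2]*1000).astype(np.float32));print(n,lo,np.median(p[:,2]).round(4),r)
        if lo>0:
            A=np.c_[p[:,:2]-p[:,:2].mean(0),np.ones(len(p))];print('plane',np.linalg.lstsq(A,p[:,2],rcond=None)[0].round(4))
cv2.imwrite('pics/d.png',np.hstack(im))
E
```

```text
[ 0.49888685 -0.12696648  0.15884995] [ 0.73325522  0.38271312 -0.64792272  1.94592019  0.29250732  0.90585337
 -1.69966967] [ 9.99449876e-01 -3.31554353e-02  1.28328576e-04  8.04212981e-04]
top 0.043 0.0507 ((498.9520263671875, 195.4925079345703), (48.20771026611328, 104.17761993408203), 86.51165008544922)
plane [0.0019 0.0045 0.0506]
top 0.0 0.0116 ((501.3541564941406, 200.71328735351562), (198.021728515625, 135.56344604492188), 0.4217784106731415)Traceback (most recent call last):
  File "<stdin>", line 8, in <module>
    return _wrapfunc(a, 'argmax', axis=axis, out=out, **kwds)
    return bound(*args, **kwds)
ValueError: attempt to get argmax of an empty sequence
```

The cover top measures z = 0.0506 (flush is 0.050), tilt is under 0.005 rad, and its angle matches the base. Now the base grasp.

Request:
drive_tool([
  [0, 0.04, 0],
  [0, 0.055, 0],
  [0, 0.055, 0],
  [0, 0.055, 0],
  [0, 0.055, 0],
  [0, 0.04, 0],
  [0, 0.024, 0],
  [0, 0, 0],
  [0, 0, 0],
], spin=[0, 0, 0, 0, 0, 0, 0, 0, 0])

```text
time_s: 16.08
position: [0.4987, 0.2013, 0.1584]
tcp_rot: [1.0, -0.029, -0.0, 0.0]
contact_force: [0.6, -0.3, -0.1]
opening: 0.0919
```

Request:
drive_tool([
  [0, -0.004, -0.02],
  [0, 0, -0.03],
  [0, 0, -0.03],
  [0, 0, -0.02],
  [0, 0, 0],
  [0, 0, 0],
], spin=[-0.003, 0, 0, 0, 0, 0])

```text
time_s: 16.82
position: [0.4999, 0.1976, 0.0592]
tcp_rot: [1.0, -0.031, 0.001, -0.0]
contact_force: [-0.4, 0.5, 1.4]
opening: 0.092
```

Request:
drive_tool([
  [-0.0005, -0.0005, -0.015],
  [0, 0, -0.015],
  [0, 0, -0.015],
  [0, 0, -0.007],
  [0, 0, 0],
  [0, 0, 0],
  [0, 0, 0],
], spin=[0, 0, 0, 0, 0, 0, 0])

```text
time_s: 17.7
position: [0.4992, 0.1972, 0.0069]
tcp_rot: [1.0, -0.031, 0.0, -0.0]
contact_force: [0.0, 0.6, -0.2]
opening: 0.0918
```

Request:
drive_tool([
  [0, 0, -0.0015],
  [0, 0, 0],
  [0, 0, 0],
], spin=[0, 0, 0])

```text
time_s: 18.08
position: [0.4988, 0.197, 0.005]
tcp_rot: [1.0, -0.031, 0.0, 0.0]
contact_force: [-0.6, -0.1, -0.6]
opening: 0.0917
```

Request:
drive_tool([
  [0, 0, 0],
  [0, 0, 0],
  [0, 0, 0],
  [0, 0, 0],
  [0, 0, 0],
  [0, 0, 0],
  [0, 0, 0],
  [0, 0, 0],
], spin=[0, 0, 0, 0, 0, 0, 0, 0], claw=1, squeeze=45)

```text
time_s: 19.08
position: [0.4988, 0.1977, 0.005]
tcp_rot: [1.0, -0.031, 0.0, -0.0]
contact_force: [1.7, 4.7, -2.7]
opening: 0.056
```

Request:
drive_tool([
  [0.0002, 0.0006, 0],
  [0, 0, 0],
  [0, 0, 0.003],
  [0, 0, 0.004],
  [0, 0, 0.006],
  [0, 0, 0.008],
  [0, 0, 0.01],
  [0, 0, 0.012],
  [0, 0, 0.015],
  [0, 0, 0.015],
  [0, 0, 0.015],
  [0, 0, 0.015],
  [0, 0, 0.012],
  [0, 0, 0.01],
  [0, 0, 0.008],
  [0, 0, 0.005],
  [0, 0, 0],
  [0, 0, 0],
  [0, 0, 0],
  [0, 0, 0],
], spin=[0, 0, 0, 0, 0, 0, 0, 0, 0, 0, 0, 0, 0, 0, 0, 0, 0, 0, 0, 0])

```text
time_s: 21.58
position: [0.4988, 0.1975, 0.1427]
tcp_rot: [1.0, -0.031, -0.0, 0.0]
contact_force: [0.0, 0.0, -6.2]
opening: 0.0557
```

```bash
python3 - <<'E'
from h import *
s=bot.read_state();print(s)
im=[]
for n,(a,b,e,f) in(('top',(180,120,320,260)),('side',(180,80,320,220))):
    c=shot(n);im.append(cv2.resize(c['pixels'][b:f,a:e],(400,400),interpolation=2))
cv2.imwrite('pics/e.png',np.hstack(im))
E
```

```text
{'time_s': 21.575, 'q': array([ 0.11989205,  0.45624278, -0.68105883,  1.90502725,  0.36024936,
        0.90519797, -2.37068834]), 'qvel': array([-0.00104718, -0.00164444, -0.00125698, -0.00013308,  0.00039487,
       -0.00082158,  0.00091697]), 'joint_torque': array([ 7.56560883e-03, -4.81615949e+01, -8.64392906e+00, -2.54812610e+01,
        3.54860758e-02, -7.12986826e-02, -3.87842147e-04]), 'position': array([0.49883215, 0.19754283, 0.14267364]), 'tcp_rot': array([ 9.99517183e-01, -3.10700845e-02, -2.19865658e-04,  5.22356885e-05]), 'contact_force': array([ 4.80977953e-03,  5.43412458e-03, -6.20230644e+00]), 'ft_torque': array([ 0.02106953,  0.011749  , -0.02889422]), 'opening': 0.05566531399984131}
```

View pics/e.png

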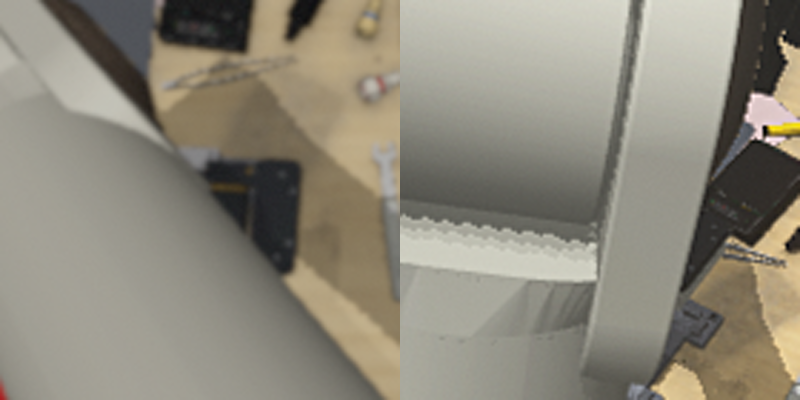

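The picture shows the arm covering most of the block. Its far end shows at crop (205,160) in the top view, with the nest corner below it at (690,320) in the side half. One depth check of the visible end, then I hand in.

```bash
python3 - <<'E'
from h import *
D=[]
for k in range(5):
    c=shot('top');d=c['range_z'].copy();d[d==0]=np.nan;D.append(d)
c['range_z']=np.nanmean(D,0);W=cloud(c).reshape(-1,3)
t=np.radians(-3.5);p=W-[.4988,.1975,0];x=p[:,0]*np.cos(t)+p[:,1]*np.sin(t);y=-p[:,0]*np.sin(t)+p[:,1]*np.cos(t)
m=(abs(x)<62)&(abs(x)>.0385)&(abs(x)<.06)&(abs(y)<.032)&(W[:,2]>.13)&(W[:,2]<.2)
for i in np.flatnonzero(m)[:40]:print((np.r_[x[i],y[i],W[i,2]]*1000).round(1))
s=bot.read_state();print(s['time_s'],s['position'],s['contact_force'],s['opening'])
E
```

```text
[ 55.1 -10.7 174.7]
[ 50.2  -5.6 189.2]
[ 50.4  -7.4 188.5]
[ 50.4  -9.5 188.9]
[ 50.7 -11.3 188. ]
[ 50.7 -13.5 188.9]
[ 50.8 -15.5 188.8]
[ 51.  -17.4 188.6]
[ 51.1 -19.4 188.5]
[ 51.2 -21.4 188.5]
[ 51.2 -23.5 189.3]
[ 51.4 -25.4 188.7]
[ 54.  -24.9 174.1]
[ 53.8 -27.2 175.6]
[ 54.1 -29.1 174.8]
[ 48.4  -7.5 188.2]
[ 48.5  -9.6 188.5]
[ 48.5 -11.6 188.9]
[ 48.6 -13.7 189.4]
[ 48.7 -15.7 189. ]
[ 49.  -17.5 188.2]
[ 49.1 -19.5 188.2]
[ 49.2 -21.5 188.6]
[ 49.3 -23.5 188.4]
[ 49.3 -25.7 189.4]
[ 50.9 -26.1 180.2]
[ 51.9 -27.2 174.7]
[ 51.9 -29.4 175.4]
[ 54.3 -29.2 161.8]
[ 46.5  -9.7 188.4]
[ 46.4 -11.9 189.5]
[ 46.8 -13.6 188.1]
[ 46.8 -15.7 188.7]
[ 47.1 -17.5 187.4]
[ 47.  -19.7 188.6]
[ 47.1 -21.8 189.1]
[ 47.3 -23.7 188.5]
[ 47.3 -25.8 189.1]
[ 49.1 -26.  178.8]
[ 50.  -27.3 174.1]
21.925 [0.49896403 0.19758276 0.14290789] [-0.56893482 -0.21102455 -6.20898462] 0.056025044774177565
```

Cover top is at 188.6 mm and the base ledge at 174.7 mm. The 13.9 mm step matches the 14 mm cover, so it lies flush, with the underside at about 150 mm.

```bash
python3 -c "
from rig import bot
print(bot.job_done())"
```

```text
the job is handed in; nothing more can be done
None
```

The filter block is closed and was handed in held about 15 cm above the worktop by the sides of its base half, at about 22 s of the 61 s allowed.

- **Closing:** I gripped the cover across its width and lowered it onto the dowels. Side forces of up to about 4 N on the way down needed two small sideways corrections. It seated at the expected height, I let go, and the camera showed it flush (top at 50.6 mm, expected 50).
- **Lifting:** I gripped the base half at 45 N with a measured opening of 56 mm, which matches its width and is clear of the 48 mm cover. I lifted it straight up.
- **Last checks:**
  - The step from the base ledge to the cover top measured 13.9 mm (14 expected).
  - The base's underside is at about 150 mm.
  - The tool is vertical to within about 0.001 rad, and the joints were practically still.
  - The 6.2 N load matches base plus cover.
- **Not confirmed:** The arm hid most of the block from both cameras in the final pose, so the height check rests on its visible +x end. I did not measure the bystanders again. No move went near them and no unexpected contact force showed.

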